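# Stagger the washed parts trays to drain

### The job

Stack the washed white and blue parts trays on the black tray in the washing tray so that they drain and every tray stays open at one end. Set the white tray on the black one, in line with it but stepped a quarter of its length (32 mm) towards the brass funnel, so that its end stands over the black tray's cross rib; then set the blue tray on the white one, stepped back by as much, so that it stands straight above the black tray.

Things in the scene. Friction and masses are not known exactly. Their poses are not given: they have to be found in the camera images.
- base_mid (a point): Black parts tray fixed in the middle of a mahogany washing tray (374 x 200 mm, walls 32 mm high, same length direction). 128 mm long (x), 60 wide (y), 40 high (z up), open on top, 3 mm walls with flat lips, two cross ribs level with the lips 32 mm either side of the middle. Point: its centre, half-way up, 26 mm above the table (its underside is 6 mm above the table).
- white_mid (a point): White parts tray, loose on the table, empty, 0.2 kg. 128 mm long (x), 60 wide (y), 40 high (z up), open on top, 3 mm walls with flat lips, two cross ribs level with the lips 32 mm either side of the middle. Point: its centre, half-way up. Both ends and sides are alike; grip it across the 60 mm width. A red tray of the same shape nearby is not needed.
- blue_mid (a point): Blue enamelled parts tray, loose on the table, the same as the white one but for colour: 128 mm long (x axis), 60 mm wide (y axis), 40 mm high. The point is its centre, half-way up.
- funnel: Brass funnel, 62 mm across its mouth and 37 mm high, fixed in the drain at one end of the washing tray (either end), 145 mm from the black tray's centre along its length; a black rubber plug stands at the other end. Its origin is the centre of its foot; its own axes mean nothing.

How it is judged (in metres and radians):
On the way:
1. the white tray rests on the black tray, stepped towards the funnel, let go (((x of funnel in the frame of base_mid above 0 m and x of white_mid in the frame of base_mid between 0.017 and 0.047 m) or (x of funnel in the frame of base_mid below 0 m and x of white_mid in the frame of base_mid between -0.047 and -0.017 m)) and y of white_mid in the frame of base_mid between -0.015 and 0.015 m and z of white_mid in the frame of base_mid between 0.035 and 0.045 m and angle between the x axis of white_mid and the x axis of base_mid, either way round below 0.21 rad and angle between white_mid's own z axis and vertical below 0.09 rad and contact force between the fingers and white below 0.2 N), for 0.2 s.
At the end, for the whole second after the job is handed in: White tray flat on the black one, stepped 32 mm (within 15) towards the funnel, within 15 mm sideways; blue tray flat on the white, straight above the black within 18 mm along and across and at least 15 mm off the white one's centre; both in line with the black tray within 12 degrees (((x of funnel in the frame of base_mid above 0 m and x of white_mid in the frame of base_mid between 0.017 and 0.047 m) or (x of funnel in the frame of base_mid below 0 m and x of white_mid in the frame of base_mid between -0.047 and -0.017 m)) and y of white_mid in the frame of base_mid between -0.015 and 0.015 m and z of white_mid in the frame of base_mid between 0.035 and 0.045 m and angle between the x axis of each of white_mid, blue_mid and the x axis of base_mid, either way round below 0.21 rad and angle between each of white_mid, blue_mid's own z axis and vertical below 0.09 rad and x of blue_mid in the frame of base_mid between -0.018 and 0.018 m and y of blue_mid in the frame of base_mid between -0.018 and 0.018 m and z of blue_mid in the frame of base_mid between 0.074 and 0.086 m and horizontal distance between blue_mid and white_mid above 0.015 m); the robot touches nothing.
It also fails if it takes over 64 s, if anything falls off the work surface, if the arm or the gripper's body presses on something with over 40 N, if the wrist force passes 120 N, or if a joint passes its speed limit or range.

### The arm

A 6-joint arm with a two-finger parallel gripper is mounted at the origin on the work surface. World frame = base frame: x ahead of the robot, y to its left, z up, the work surface at z = 0. Lengths are in mm, angles in rad, forces in N, time in s.
With the tool pointing down it reaches from about 350 to 875 mm from the base axis. Payload 15.5 kg.
Tool frame: the origin (TCP) lies at the centre of the arm's flange, where the gripper is bolted on; the fingertips stand 173 mm ahead of it and the grasp point (between the pads) lies 155 mm ahead of it (ctrl.tip_reach is the z of the fingertips in the tool frame, in mm); z points along the fingers, x is the direction in which the jaws open and shut, and the axes are right-handed (so a half turn about z gives the same grasp; the last joint's range is limited). The gripper opens to 85 mm and grips with 20 to 120 N. Pads are 22 mm wide; open, the fingers measure 114 mm over their backs; the gripper's body (76 mm by 85 mm) begins 54 mm behind the grasp point. The pads swing forward as they close: fully open they stand 13 mm farther back than shut.
Start: joints at [-1.389, 0.494, 1.345, -0, 1.302, -0.096], TCP at [171.402, -601.04, 404.677] pointing down, gripper open.
Joint ranges: [-2.91, 2.91], [-0.82, 2.16], [0.22, 2.67], [-1.22, 4.37], [0.12, 2.79], [-3.08, 3.08]. Speed limits (rad/s): [1.89, 1.89, 2.57, 3.01, 3.01, 3.01].

### API

Orientations are given as [roll, pitch, yaw] about the fixed x, y, z axes, in that order (R = Rz(yaw) Ry(pitch) Rx(roll)).
In Python, from bench import read_state, imaging, order, ctrl gives the robot as it stands.
- The arm moves only by the tool jog_arm, never from a script. Its argument "series" is a list of rows, each an object with "slide": the shift along the tool's x, y, z in m, a list of three; "turn": the turn, a rotation vector about the tool's x, y, z in rad, a list of three. In form: [{"slide": [dx, dy, dz], "turn": [ax, ay, az]}, ...]. A call has 1 to 20 rows; each row shifts and turns the pose as measured when the row begins, along the tool's axes as they then stand; what a row does not reach is not made up. A row lasts 1/8 s, in which the tool goes at most 62.5 mm and 10.7 degrees, less where a joint would pass 70% of its speed; a pose out of reach is approached as far as the arm can. A call is refused whole if a number of a shift passes 0.0625 or a number of a turn 0.188, either way. A call with a gripper value outside its range is refused whole. "jaw" is the finger opening in m, from 0 to 0.0854, set as the call begins (left out, the last holds). The fingers move at their own pace and stop on an object; the grip force is fixed at half the most. Time passes only in rows, so rows that do not move let the fingers close. It gives the time, the measured TCP pose, the force and the opening at its end, in the units of the state.
- read_state(): the state, without advancing time (a new reading comes with each control period).
- imaging.snapshot(name): name is "scene" or "top"; returns (picture, depth): 480x640x3 uint8, red, green, blue; 480x640 float32, mm along the optical axis (not along the pixel's ray), 0 where there is no reading.
- imaging.camera_params(name): a dict with "fovy" (degrees; the focal length in pixels is half the picture's height over the tangent of half this angle, whatever the lens; pixels are square), "cx", "cy" (the principal point, pixels), "R" (3x3) and "t" (3): a world point X has camera coordinates R X + t. Camera axes: x right, y down, z forward; pixel columns grow to the right and rows downward; lengths in mm; the calibration is good to about 2 mm. A picture is of the moment at which its call begins. camera_params takes no time and is no camera call.
- order.job_done(): hands the job in, once; it reports no verdict.
The state is a dict: "time_s": time; "qpos": joint angles; "qvel": joint speeds; "effort": joint torques, N m; "position": TCP position; "eef_rot": TCP orientation; "contact_force": force on the tool from outside, world axes, zero at the start; "ft_torque": the same for the moment, N m; "grip_width": opening from 0.0 (shut) to 1.0 (fully open).
Only numpy, scipy, OpenCV 4.12 (cv2) and the standard library are available. Lean on these libraries where they do the work, as an engineer would, in place of code of your own. Each camera call takes 0.05 s, during which the arm holds its last target.

## Working session

There is one attempt and no reset: what is moved stays moved. The work goes in short steps, Python scripts to look and compute and a tool call to move; the robot and the scene stay as the last step left them, time stands still between calls to the robot, and variables do not carry over. Pictures are saved under pics/ and viewed, and the job is handed in when it is done.

Besides the shell and the picture viewer there is one more tool, called after "Emit:" by a JSON object that holds its "op" and its "data". jog_arm: Moves the arm, as the interface text tells. Its arguments: {"type":"object","properties":{"series":{"type":"array","items":{"type":"object","properties":{"slide":{"type":"array","items":{"type":"number"}},"turn":{"type":"array","items":{"type":"number"}}}}},"jaw":{"type":"number"}},"required":["series"]}

```bash
mkdir -p pics; cat > h.py <<'E'
import numpy as np, cv2
from bench import read_state, imaging, order, ctrl
def snap(n,f):
    p,d=imaging.snapshot(n); cv2.imwrite(f'pics/{f}.png',cv2.cvtColor(p,cv2.COLOR_RGB2BGR)); np.save(f'pics/{f}.npy',d); return p,d
def unproj(n,u,v,d):
    c=imaging.camera_params(n); f=240/np.tan(np.radians(c['fovy'])/2)
    u,v,d=map(lambda a:np.asarray(a,float),(u,v,d))
    P=np.stack([(u-c['cx'])/f*d,(v-c['cy'])/f*d,d],-1)
    return (P-np.array(c['t']))@np.array(c['R'])
E
python3 - <<'E'
from h import *
for n in('top','scene'):
    snap(n,n+'0'); print(imaging.camera_params(n))
print(read_state())
E
```

```text
{'fovy': 57.21187306789069, 'cx': 317.1623002669152, 'cy': 247.38182116353414, 'R': array([[-0.00910333, -0.9999504 ,  0.00403974],
       [-0.99515019,  0.00866378, -0.09798492],
       [ 0.09794506, -0.00491213, -0.9951797 ]]), 't': array([  6.78677004, 517.51435792, 977.85520822])}
{'fovy': 46.31692767038515, 'cx': 324.5756368424382, 'cy': 248.75670935242027, 'R': array([[ 0.84783883,  0.53010957, -0.01237564],
       [ 0.32942821, -0.54487755, -0.77109371],
       [-0.41550736,  0.6496863 , -0.6366014 ]]), 't': array([-447.21997619, -114.02506521, 1530.64254943])}
{'time_s': 0.1, 'qpos': array([-1.38851299e+00,  4.94150588e-01,  1.34607232e+00,  2.58176294e-05,
        1.30253590e+00, -9.55036539e-02]), 'qvel': array([ 0.00217414, -0.00082987, -0.00145834,  0.00024405,  0.00054826,
        0.00146242]), 'effort': array([ 3.22520311e-03, -8.83590889e+01, -3.84562790e+01, -1.92333218e-04,
        5.08613492e-03,  3.86933561e-05]), 'position': array([ 171.37240744, -600.90363085,  404.14033951]), 'eef_rot': array([-3.14145668e+00,  1.15847507e-03, -1.29301611e+00]), 'contact_force': array([ 0.20530211,  0.27808463, -0.47344903]), 'ft_torque': array([-0.01164186,  0.05143332, -0.01692649]), 'grip_width': 1.0011498633262004}
```

View pics/top0.png

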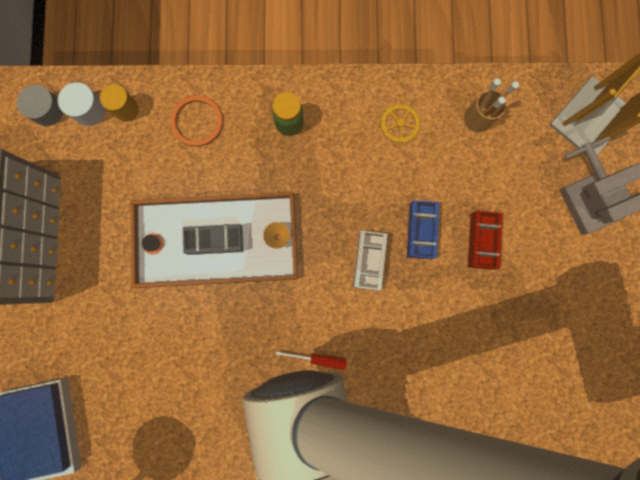

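View pics/scene0.png

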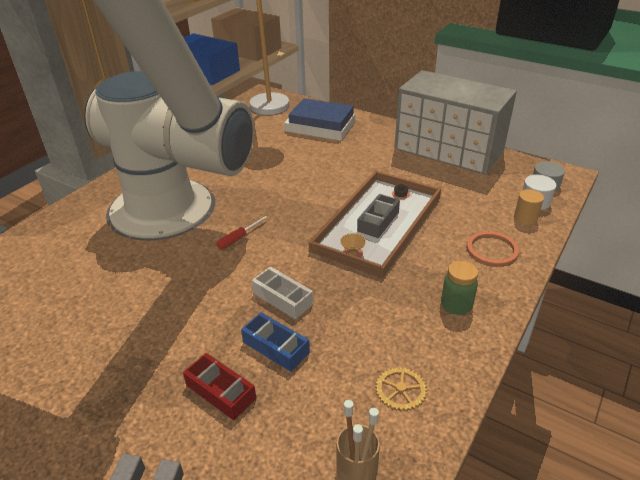

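The top view shows the washing tray centred at (215,240), with the plug at (152,243), the black tray at (213,239) and the funnel at (277,235). The white tray is at (372,260), blue at (424,230) and red at (486,240). Next I'll measure the rims from depth.

```bash
cat >> h.py <<'E'
def rim(n,d,box,zlo,zhi,mask=None):
    u0,v0,u1,v1=box; V,U=np.mgrid[v0:v1,u0:u1]; D=d[v0:v1,u0:u1]
    W=unproj(n,U,V,D); m=(D>0)&(W[...,2]>zlo)&(W[...,2]<zhi)
    if mask is not None: m&=mask[v0:v1,u0:u1]
    Q=W[m]; r=cv2.minAreaRect(Q[:,:2].astype(np.float32))
    b=cv2.boxPoints(r); e=[b[1]-b[0],b[2]-b[1]]; L=max(e,key=np.linalg.norm)
    a=np.arctan2(L[1],L[0]); a=(a+np.pi/2)%np.pi-np.pi/2
    return np.round(r[0],1),np.round(r[1],1),round(float(np.degrees(a)),1),len(Q),np.round(np.median(Q[:,2]),1)
E
python3 - <<'E'
from h import *
d=np.load('pics/top0.npy')
for k,b,lo,hi in [('white',(345,220,398,300),28,55),('blue',(400,192,448,268),28,55),('red',(462,200,510,278),28,55),('black',(175,215,252,262),36,60),('funnel',(260,218,292,254),30,60),('plug',(140,230,165,256),15,60),('wash',(125,185,305,295),22,36)]:
    print(k,*rim('top',d,b,lo,hi))
p=cv2.imread('pics/top0.png')
cv2.imwrite('pics/c1.png',cv2.resize(p[180:310,330:460],None,fx=4.5,fy=4.5,interpolation=cv2.INTER_CUBIC))
cv2.imwrite('pics/c2.png',cv2.resize(p[185:295,125:305],None,fx=4.4,fy=4.4,interpolation=cv2.INTER_CUBIC))
E
```

```text
white [ 486.9 -118.1] [ 60.5 127.9] -7.8 650 38.9
blue [ 556.8 -240.7] [ 60.9 128.5] -4.5 697 38.5
red [ 531.9 -383.3] [ 62.4 128.8] -5.3 744 38.3
black [538.1 238.7] [ 60.8 129.4] -87.3 705 45.0
funnel [546.4  87.8] [59.8 71.8] -74.5 374 37.0
plug [531.3 383.3] [37.  39.2] -89.9 241 24.2
wash [538.4 239. ] [200.6 374.8] -87.5 2783 30.5
```

View pics/c1.png

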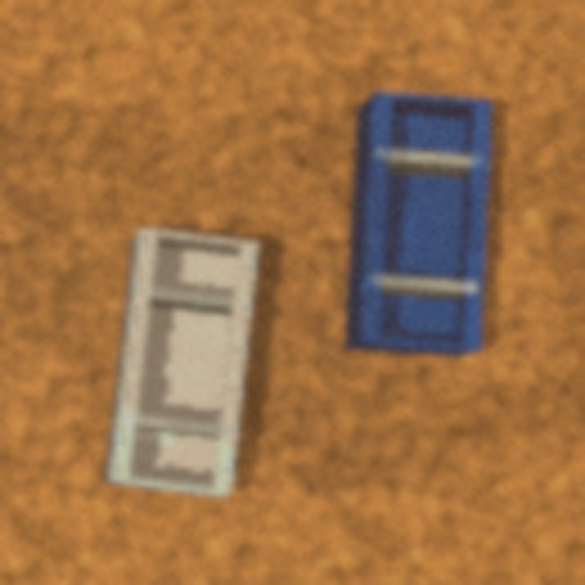

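View pics/c2.png

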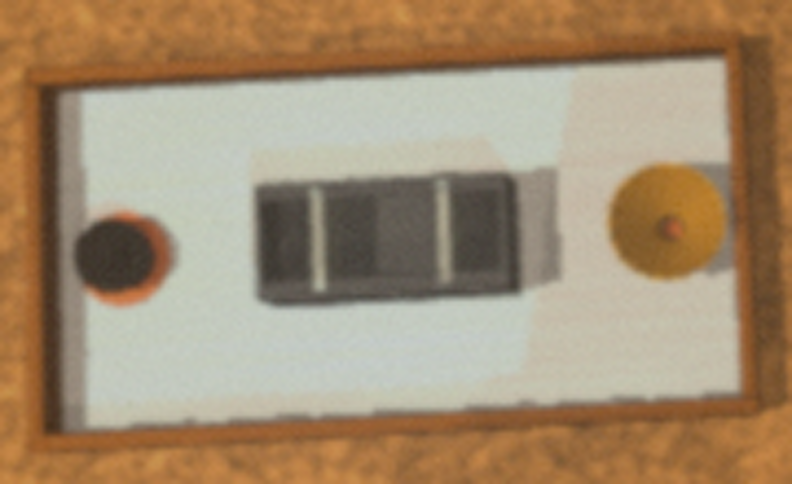

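The white, blue and black rims measure 60 × 128 mm. The funnel is on the −y side, so the targets are white at (539.8, 206.9) and blue at (538.3, 238.9), both with their long axis at −87.4°. Next I'll plan the first move.

```bash
cat >> h.py <<'E'
from scipy.spatial.transform import Rotation as Ro
def plan(x,y,z,yawdeg):
    s=read_state(); R=Ro.from_euler('xyz',s['eef_rot'])
    T=Ro.from_euler('xyz',[np.pi,0,np.radians(yawdeg)])
    dp=R.inv().apply(np.array([x,y,z])-s['position']); rv=(R.inv()*T).as_rotvec()
    print('t',round(s['time_s'],2),'pos',np.round(s['position'],1),'yaw',np.round(np.degrees(s['eef_rot']),1),'F',np.round(s['contact_force'],1),'grip',round(s['grip_width'],3))
    print('world d',np.round(np.array([x,y,z])-s['position'],1),'tool d',np.round(dp,1),'rotvec',np.round(rv,3))
    return dp,rv
E
python3 - <<'E'
from h import *
print([a for a in dir(ctrl) if a[0]!='_'],ctrl.tip_reach)
# waypoint path rows: N rows with translation split evenly while yaw turns
def rows(x,y,z,yaw,N):
    s=read_state(); p=s['position']; dp,rv=plan(x,y,z,yaw); y0=s['eef_rot'][2]
    dw=(np.array([x,y,z])-p)/N
    for i in range(N):
        R=Ro.from_euler('xyz',[np.pi,0,y0-rv[2]*i/N]); print(np.round(R.inv().apply(dw)/1000,4), round(rv[2]/N,4))
rows(486.9,-118.1,330,-97.8,16)
E
```

```text
['MotionError', 'tip_reach'] 173.4
t 0.1 pos [ 171.4 -600.9  404.1] yaw [-1.80e+02  1.00e-01 -7.41e+01] F [ 0.2  0.3 -0.5] grip 1.001
world d [315.5 482.8 -74.1] tool d [-377.7 -435.8   74.6] rotvec [0.    0.001 0.414]
[-0.0236 -0.0272  0.0046] 0.0259
[-0.0243 -0.0266  0.0046] 0.0259
[-0.025  -0.026   0.0046] 0.0259
[-0.0257 -0.0253  0.0046] 0.0259
[-0.0263 -0.0247  0.0046] 0.0259
[-0.0269 -0.024   0.0046] 0.0259
[-0.0275 -0.0233  0.0046] 0.0259
[-0.0281 -0.0225  0.0046] 0.0259
[-0.0287 -0.0218  0.0046] 0.0259
[-0.0293 -0.0211  0.0046] 0.0259
[-0.0298 -0.0203  0.0046] 0.0259
[-0.0303 -0.0195  0.0046] 0.0259
[-0.0308 -0.0187  0.0046] 0.0259
[-0.0313 -0.0179  0.0046] 0.0259
[-0.0317 -0.0171  0.0046] 0.0259
[-0.0322 -0.0163  0.0046] 0.0259
```

Emit:
{"op": "jog_arm", "data": {"series": [{"slide": [-0.0236,-0.0272,0.0046]},{"slide": [-0.0236,-0.0272,0.0046]},{"slide": [-0.0236,-0.0272,0.0046]},{"slide": [-0.0236,-0.0272,0.0046]},{"slide": [-0.0236,-0.0272,0.0046]},{"slide": [-0.0236,-0.0272,0.0046]},{"slide": [-0.0236,-0.0272,0.0046]},{"slide": [-0.0236,-0.0272,0.0046]},{"slide": [-0.0236,-0.0272,0.0046]},{"slide": [-0.0236,-0.0272,0.0046]},{"slide": [-0.0236,-0.0272,0.0046]},{"slide": [-0.0236,-0.0272,0.0046]},{"slide": [-0.0236,-0.0272,0.0046]},{"slide": [-0.0236,-0.0272,0.0046]},{"slide": [-0.0236,-0.0272,0.0046]},{"slide": [-0.0236,-0.0272,0.0046]},{"turn": [0,0,0.138]},{"turn": [0,0,0.138]},{"turn": [0,0,0.138]}], "jaw": 0.0854}}

```text
invalid input at $.series[0]: expected keys slide, turn
```

```bash
python3 - <<'E'
from h import *
plan(486.9,-118.1,200,-97.8)
snap('scene','s1')
E
```

```text
t 0.1 pos [ 171.4 -600.9  404.1] yaw [-1.80e+02  1.00e-01 -7.41e+01] F [ 0.2  0.3 -0.5] grip 1.001
world d [ 315.5  482.8 -204.1] tool d [-377.5 -435.8  204.6] rotvec [0.    0.001 0.414]
```

View pics/s1.png

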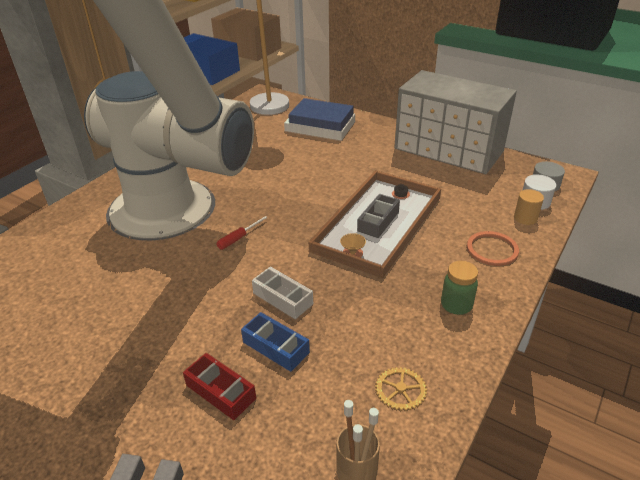

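The call was refused because each row needs both keys. The picture shows the scene unchanged, with the fingertips at the lower left near (145,470).

Emit:
{"op": "jog_arm", "data": {"series": [{"slide": [-0.0236,-0.0272,0.0046],"turn": [0,0,0]},{"slide": [-0.0236,-0.0272,0.0046],"turn": [0,0,0]},{"slide": [-0.0236,-0.0272,0.0046],"turn": [0,0,0]},{"slide": [-0.0236,-0.0272,0.0046],"turn": [0,0,0]},{"slide": [-0.0236,-0.0272,0.0046],"turn": [0,0,0]},{"slide": [-0.0236,-0.0272,0.0046],"turn": [0,0,0]},{"slide": [-0.0236,-0.0272,0.0046],"turn": [0,0,0]},{"slide": [-0.0236,-0.0272,0.0046],"turn": [0,0,0]},{"slide": [-0.0236,-0.0272,0.0046],"turn": [0,0,0]},{"slide": [-0.0236,-0.0272,0.0046],"turn": [0,0,0]},{"slide": [-0.0236,-0.0272,0.0046],"turn": [0,0,0]},{"slide": [-0.0236,-0.0272,0.0046],"turn": [0,0,0]},{"slide": [-0.0236,-0.0272,0.0046],"turn": [0,0,0]},{"slide": [-0.0236,-0.0272,0.0046],"turn": [0,0,0]},{"slide": [-0.0236,-0.0272,0.0046],"turn": [0,0,0]},{"slide": [-0.0236,-0.0272,0.0046],"turn": [0,0,0]},{"slide": [0,0,0],"turn": [0,0,0.138]},{"slide": [0,0,0],"turn": [0,0,0.138]},{"slide": [0,0,0],"turn": [0,0,0.138]}], "jaw": 0.0854}}

```text
time_s: 2.52
position: [495.8, -101.9, 326.5]
eef_rot: [3.139, 0.002, -1.719]
contact_force: [0.3, -0.2, -0.5]
grip_width: 0.999
```

```bash
python3 - <<'E'
from h import *
plan(486.9,-118.1,200,-97.8)
snap('scene','s2')
E
```

```text
t 2.52 pos [ 495.8 -101.9  326.5] yaw [ 1.799e+02  1.000e-01 -9.850e+01] F [ 0.3 -0.2 -0.5] grip 0.999
world d [  -8.9  -16.2 -126.5] tool d [ 17.6   6.1 126.5] rotvec [ 0.002  0.002 -0.012]
```

View pics/s2.png

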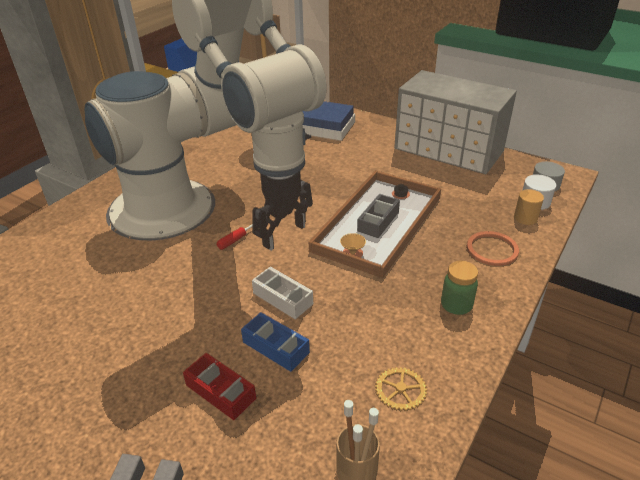

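The gripper hangs just behind the white tray, with fingertips at about (268,243) and (301,226). I'll centre it, go part-way down, and measure the open tip height from depth.

Emit:
{"op": "jog_arm", "data": {"series": [{"slide": [0.0176,0.0061,0],"turn": [0,0,-0.012]},{"slide": [0,0,0.025],"turn": [0,0,0]},{"slide": [0,0,0.025],"turn": [0,0,0]},{"slide": [0,0,0.02],"turn": [0,0,0]},{"slide": [0,0,0],"turn": [0,0,0]}]}}

```text
time_s: 3.2
position: [484.9, -122.3, 255.1]
eef_rot: [3.14, 0.002, -1.699]
contact_force: [1.2, -0.3, -0.3]
grip_width: 1.003
```

```bash
python3 - <<'E'
from h import *
plan(486.9,-118.1,180,-97.8)
p,d=snap('scene','s3')
s=read_state(); pos=s['position']
V,U=np.mgrid[150:400,180:400]; W=unproj('scene',U,V,d[150:400,180:400]); D=d[150:400,180:400]
m=(D>0)&(W[...,2]>50)&(W[...,2]<130)&(np.hypot(W[...,0]-pos[0],W[...,1]-pos[1])<80)
Q=W[m]; print(len(Q), np.round(np.percentile(Q[:,2],[0,1,3,10]),1))
R=Ro.from_euler('xyz',s['eef_rot']); L=R.inv().apply(Q-pos); 
for sg in(-1,1):
    k=L[:,0]*sg>10; print(sg,np.round(np.percentile(L[k],[1,50,99],axis=0),1).tolist())
cv2.imwrite('pics/c3.png',cv2.resize(cv2.imread('pics/s3.png')[180:350,200:380],None,fx=3.3,fy=3.3))
E
```

```text
t 3.2 pos [ 484.9 -122.3  255.1] yaw [ 1.799e+02  1.000e-01 -9.740e+01] F [ 1.2 -0.3 -0.3] grip 1.003
world d [  2.    4.2 -75.1] tool d [-4.3 -1.6 75.1] rotvec [0.002 0.001 0.007]
237 [ 95.6  96.2  97.1 101.1]
-1 [[-57.6, -12.1, 126.0], [-45.0, -3.1, 141.5], [-41.9, 11.5, 159.6]]
1 [[40.4, -11.7, 126.9], [50.6, -6.9, 140.8], [56.4, 7.9, 158.5]]
```

View pics/c3.png

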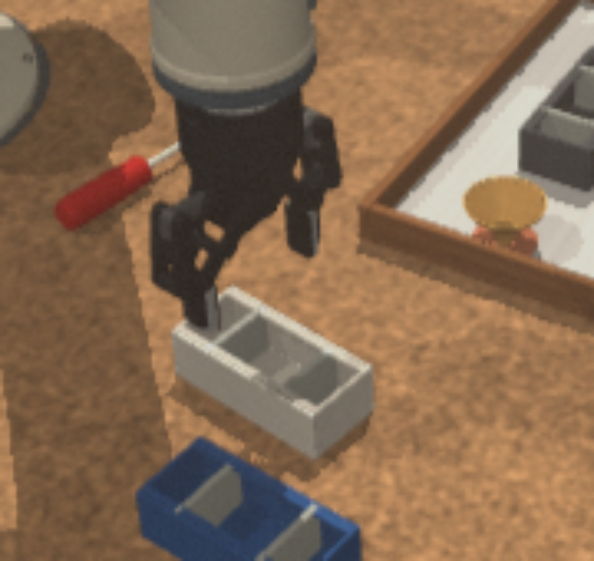

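The open fingertips stand about 160 mm ahead of the TCP, so 173 mm is the closed figure, and about 167 mm is likely at 60 mm opening. I'll descend to TCP z ≈ 178.

Emit:
{"op": "jog_arm", "data": {"series": [{"slide": [-0.0043,-0.0016,0.02],"turn": [0,0,0.007]},{"slide": [0,0,0.02],"turn": [0,0,0]},{"slide": [0,0,0.02],"turn": [0,0,0]},{"slide": [0,0,0.013],"turn": [0,0,0]},{"slide": [0,0,0],"turn": [0,0,0]}]}}

```text
time_s: 3.88
position: [488.8, -120.4, 185.6]
eef_rot: [-3.135, -0.001, -1.702]
contact_force: [0.1, -0.6, -0.5]
grip_width: 1.004
```

```bash
python3 - <<'E'
from h import *
plan(486.9,-118.1,178,-97.8)
E
```

```text
t 3.88 pos [ 488.8 -120.4  185.6] yaw [-179.6   -0.   -97.5] F [ 0.1 -0.6 -0.5] grip 1.004
world d [-1.9  2.3 -7.6] tool d [-2.   2.3  7.5] rotvec [-0.007 -0.001  0.005]
```

Emit:
{"op": "jog_arm", "data": {"series": [{"slide": [-0.002,0.0023,0.0075],"turn": [-0.006,0,0.005]},{"slide": [0,0,0],"turn": [0,0,0]}]}}

```text
time_s: 4.12
position: [487.0, -118.2, 178.8]
eef_rot: [-3.14, -0.001, -1.707]
contact_force: [-0.5, 0.1, -0.7]
grip_width: 1.001
```

Emit:
{"op": "jog_arm", "data": {"series": [{"slide": [0,0,0],"turn": [0,0,0]},{"slide": [0,0,0],"turn": [0,0,0]},{"slide": [0,0,0],"turn": [0,0,0]},{"slide": [0,0,0],"turn": [0,0,0]},{"slide": [0,0,0],"turn": [0,0,0]},{"slide": [0,0,0],"turn": [0,0,0]},{"slide": [0,0,0],"turn": [0,0,0]},{"slide": [0,0,0],"turn": [0,0,0]}], "jaw": 0.05}}

```text
time_s: 5.12
position: [487.1, -118.2, 179.5]
eef_rot: [-3.139, -0.001, -1.706]
contact_force: [0.3, -0.4, -1.8]
grip_width: 0.692
```

```bash
python3 - <<'E'
from h import *
plan(539.8,206.9,300,2.6)
p,d=snap('scene','s4')
cv2.imwrite('pics/c4.png',cv2.resize(p[180:350,200:380,::-1],None,fx=3.3,fy=3.3))
E
```

```text
t 5.12 pos [ 487.1 -118.2  179.5] yaw [-1.799e+02 -1.000e-01 -9.780e+01] F [ 0.3 -0.4 -1.8] grip 0.692
world d [ 52.7 325.1 120.5] tool d [-329.1   -8.5 -120.8] rotvec [-1.000e-03 -3.000e-03 -1.752e+00]
```

View pics/c4.png

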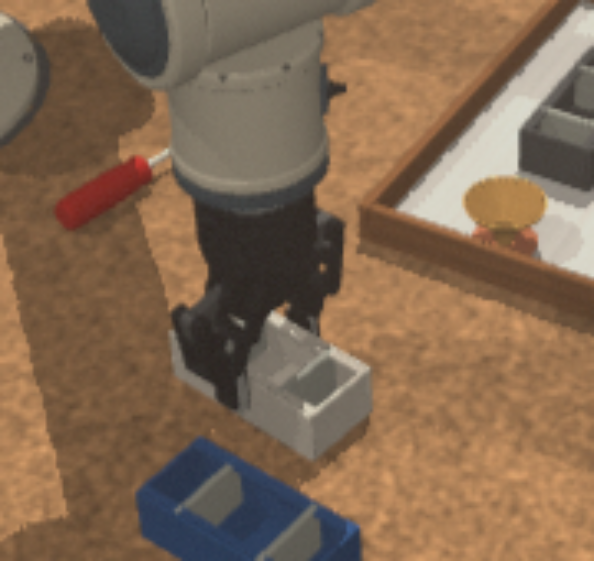

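The tray is gripped (opening about 59 mm). Next: lift, then turn.

Emit:
{"op": "jog_arm", "data": {"series": [{"slide": [0,0,-0.015],"turn": [0,0,0]},{"slide": [0,0,-0.02],"turn": [0,0,0]},{"slide": [0,0,-0.03],"turn": [0,0,0]},{"slide": [0,0,-0.03],"turn": [0,0,0]},{"slide": [0,0,-0.025],"turn": [0,0,0]},{"slide": [0,0,0],"turn": [0,0,-0.125]},{"slide": [0,0,0],"turn": [0,0,-0.125]},{"slide": [0,0,0],"turn": [0,0,-0.125]},{"slide": [0,0,0],"turn": [0,0,-0.125]},{"slide": [0,0,0],"turn": [0,0,-0.125]},{"slide": [0,0,0],"turn": [0,0,-0.125]},{"slide": [0,0,0],"turn": [0,0,-0.125]},{"slide": [0,0,0],"turn": [0,0,-0.125]},{"slide": [0,0,0],"turn": [0,0,-0.125]},{"slide": [0,0,0],"turn": [0,0,-0.125]},{"slide": [0,0,0],"turn": [0,0,-0.125]},{"slide": [0,0,0],"turn": [0,0,-0.125]},{"slide": [0,0,0],"turn": [0,0,-0.125]},{"slide": [0,0,0],"turn": [0,0,-0.125]},{"slide": [0,0,0],"turn": [0,0,0]}]}}

```text
time_s: 7.68
position: [482.5, -116.2, 322.9]
eef_rot: [3.135, -0.011, 0.101]
contact_force: [-0.3, -0.5, -2.6]
grip_width: 0.691
```

```bash
python3 - <<'E'
from h import *
plan(539.8,206.9,290,2.6)
E
```

```text
t 7.67 pos [ 482.5 -116.2  322.9] yaw [179.7  -0.6   5.8] F [-0.3 -0.5 -2.6] grip 0.691
world d [ 57.3 323.1 -32.9] tool d [  89.1 -315.9   32. ] rotvec [ 0.006 -0.011  0.055]
```

Emit:
{"op": "jog_arm", "data": {"series": [{"slide": [0,0,0],"turn": [0.006,-0.011,0.05]},{"slide": [0.003,-0.016,0],"turn": [0,0,0]},{"slide": [0.004,-0.024,0],"turn": [0,0,0]},{"slide": [0.0055,-0.024,0],"turn": [0,0,0]},{"slide": [0.0055,-0.024,0],"turn": [0,0,0]},{"slide": [0.0055,-0.024,0],"turn": [0,0,0]},{"slide": [0.0055,-0.024,0],"turn": [0,0,0]},{"slide": [0.0055,-0.024,0],"turn": [0,0,0]},{"slide": [0.0055,-0.024,0],"turn": [0,0,0]},{"slide": [0.0055,-0.024,0],"turn": [0,0,0]},{"slide": [0.0055,-0.024,0],"turn": [0,0,0]},{"slide": [0.0055,-0.024,0],"turn": [0,0,0]},{"slide": [0.005,-0.022,0],"turn": [0,0,0]},{"slide": [0.005,-0.022,0],"turn": [0,0,0]},{"slide": [0,0,0],"turn": [0,0,0]}]}}

```text
time_s: 9.55
position: [534.6, 207.1, 328.2]
eef_rot: [-3.14, -0.004, 0.029]
contact_force: [0.7, -0.1, -1.6]
grip_width: 0.693
```

```bash
python3 - <<'E'
from h import *
plan(539.8,206.9,250,2.6)
p,d=snap('top','t5')
print(rim('top',d,(150,180,330,300),100,200,(p.min(axis=2)>90)))
E
```

```text
t 9.55 pos [534.6 207.1 328.2] yaw [-179.9   -0.2    1.7] F [ 0.7 -0.1 -1.6] grip 0.693
world d [  5.2  -0.2 -78.2] tool d [ 4.9  0.5 78.2] rotvec [-0.001 -0.004 -0.016]
(array([533.2, 206.9]), array([ 60. , 127.7]), -88.2, 704, np.float64(154.1))
```

View pics/t5.png

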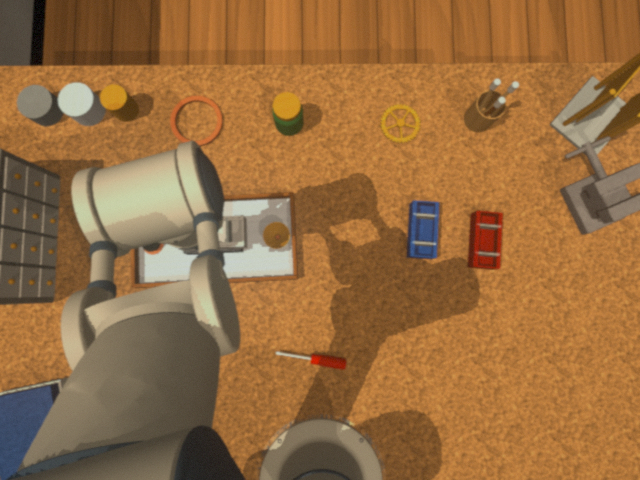

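The tray hangs from the arm at (215,235), already over the black one. Its rim fit of (533.2, 206.9), −88.2° agrees with the TCP. Now descending.

Emit:
{"op": "jog_arm", "data": {"series": [{"slide": [0.0055,0.0005,0.02],"turn": [0,-0.004,-0.016]},{"slide": [0,0,0.025],"turn": [0,0,0]},{"slide": [0,0,0.025],"turn": [0,0,0]},{"slide": [0,0,0.015],"turn": [0,0,0]},{"slide": [0,0,0],"turn": [0,0,0]}]}}

```text
time_s: 10.22
position: [539.7, 204.1, 237.0]
eef_rot: [-3.141, 0.003, 0.044]
contact_force: [0.8, 0.3, -1.2]
grip_width: 0.694
```

```bash
python3 - <<'E'
from h import *
plan(540.4,206.9,227.5,2.6)
E
```

```text
t 10.22 pos [539.7 204.1 237. ] yaw [-180.     0.2    2.5] F [ 0.8  0.3 -1.2] grip 0.694
world d [ 0.7  2.8 -9.5] tool d [ 0.8 -2.8  9.5] rotvec [-0.     0.003 -0.001]
```

Emit:
{"op": "jog_arm", "data": {"series": [{"slide": [0.0008,-0.0028,0.004],"turn": [0,0.003,0]},{"slide": [0,0,0.004],"turn": [0,0,0]},{"slide": [0,0,0.002],"turn": [0,0,0]},{"slide": [0,0,0.001],"turn": [0,0,0]},{"slide": [0,0,0],"turn": [0,0,0]}]}}

```text
time_s: 10.85
position: [541.2, 207.2, 227.2]
eef_rot: [-3.14, -0.003, 0.044]
contact_force: [0.5, -0.6, -2.7]
grip_width: 0.688
```

```bash
python3 - <<'E'
from h import *
plan(540.4,206.9,225.5,2.6)
p,d=snap('scene','s6')
cv2.imwrite('pics/c6.png',cv2.resize(p[130:290,300:460,::-1],None,fx=3.5,fy=3.5))
E
```

```text
t 10.85 pos [541.2 207.2 227.2] yaw [-179.9   -0.2    2.5] F [ 0.5 -0.6 -2.7] grip 0.688
world d [-0.8 -0.3 -1.7] tool d [-0.9  0.3  1.7] rotvec [-0.001 -0.003 -0.001]
```

View pics/c6.png

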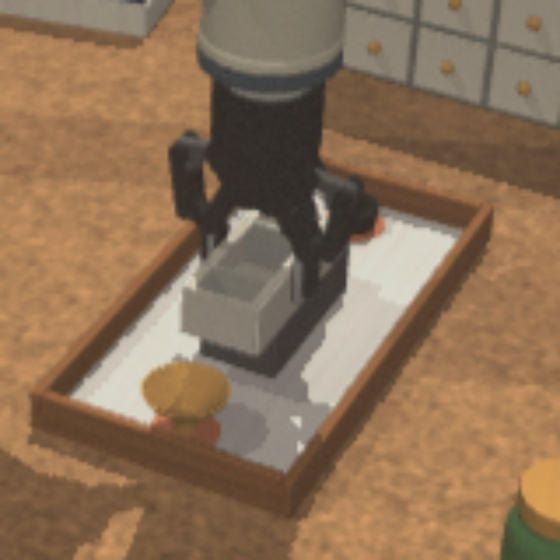

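The white tray is over the black one, its near end at about (225,320) in the crop. I'll check the step numerically before release.

```bash
cat >> h.py <<'E'
def proj(n,X):
    c=imaging.camera_params(n); f=240/np.tan(np.radians(c['fovy'])/2)
    P=np.asarray(X,float)@np.array(c['R']).T+np.array(c['t'])
    return np.stack([P[...,0]/P[...,2]*f+c['cx'],P[...,1]/P[...,2]*f+c['cy']],-1)
def boxpts(cx,cy,z0,z1,ang):
    a=np.radians(ang);u=np.array([np.cos(a),np.sin(a)]);w=np.array([-u[1],u[0]])
    return np.array([[*(np.array([cx,cy])+i*64*u+j*30*w),z] for z in(z0,z1) for i,j in((-1,-1),(1,-1),(1,1),(-1,1))])
def draw(img,n,b,off,s,col):
    p=((proj(n,b)-off)*s).astype(int)
    for i,j in [(0,1),(1,2),(2,3),(3,0),(4,5),(5,6),(6,7),(7,4),(0,4),(1,5),(2,6),(3,7)]: cv2.line(img,tuple(map(int,p[i])),tuple(map(int,p[j])),col,1,cv2.LINE_AA)
E
python3 - <<'E'
from h import *
im=cv2.imread('pics/c6.png')
draw(im,'scene',boxpts(538.3,238.9,6,46,-87.4),(300,130),3.5,(0,0,255))
draw(im,'scene',boxpts(540.4,207,46,86,-87.4),(300,130),3.5,(0,255,0))
cv2.imwrite('pics/c6b.png',im)
E
```

```text
(no output)
```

View pics/c6b.png

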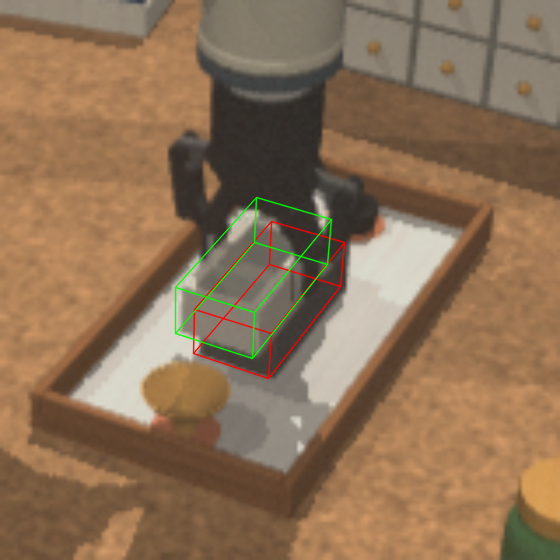

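The black outline fits and the white outline is offset by the same 1–2 px, so the relative placement is right. I'll lower the last millimetre or two and release, opening partly.

Emit:
{"op": "jog_arm", "data": {"series": [{"slide": [-0.0008,0,0.0017],"turn": [0,-0.003,0]},{"slide": [0,0,0.001],"turn": [0,0,0]},{"slide": [0,0,0],"turn": [0,0,0]}]}}

```text
time_s: 11.28
position: [540.3, 207.2, 225.7]
eef_rot: [-3.14, -0.001, 0.044]
contact_force: [-0.9, 0.6, -3.2]
grip_width: 0.692
```

Emit:
{"op": "jog_arm", "data": {"series": [{"slide": [0,0,0.0015],"turn": [0,0,0]},{"slide": [0,0,0.001],"turn": [0,0,0]}]}}

```text
time_s: 11.52
position: [540.2, 207.1, 225.5]
eef_rot: [-3.14, -0.002, 0.044]
contact_force: [-5.6, -1.2, 19.1]
grip_width: 0.692
```

Contact at z = 225.5 as predicted, 19 N. Releasing.

Emit:
{"op": "jog_arm", "data": {"series": [{"slide": [0,0,-0.0005],"turn": [0,0,0]},{"slide": [0,0,0],"turn": [0,0,0]},{"slide": [0,0,0],"turn": [0,0,0]},{"slide": [0,0,0],"turn": [0,0,0]},{"slide": [0,0,0],"turn": [0,0,0]},{"slide": [0,0,0],"turn": [0,0,0]}], "jaw": 0.0854}}

```text
time_s: 12.28
position: [540.4, 207.2, 225.8]
eef_rot: [-3.14, -0.003, 0.044]
contact_force: [-0.3, 0.9, -0.1]
grip_width: 1.0
```

Emit:
{"op": "jog_arm", "data": {"series": [{"slide": [0,0,-0.01],"turn": [0,0,0]},{"slide": [0,0,-0.015],"turn": [0,0,0]},{"slide": [0,0,-0.03],"turn": [0,0,0]},{"slide": [0,0,-0.04],"turn": [0,0,0]},{"slide": [0,0,-0.035],"turn": [0,0,0]},{"slide": [0,0,0],"turn": [0,0,0]}]}}

```text
time_s: 13.02
position: [539.9, 206.9, 365.1]
eef_rot: [-3.139, -0.006, 0.044]
contact_force: [0.3, -0.8, 0.6]
grip_width: 1.003
```

```bash
python3 - <<'E'
from h import *
plan(556.8,-240.7,340,85.5)
E
```

```text
t 13.03 pos [539.9 206.9 365.1] yaw [-179.9   -0.3    2.5] F [ 0.3 -0.8  0.6] grip 1.003
world d [  16.9 -447.6  -25.1] tool d [ -3.1 448.   24. ] rotvec [ 0.002 -0.006 -1.448]
```

Emit:
{"op": "jog_arm", "data": {"series": [{"slide": [0,0.018,0],"turn": [0,0,0]},{"slide": [0,0.03,0],"turn": [0,0,0]},{"slide": [0,0.03,0],"turn": [0,0,0]},{"slide": [0,0.03,0],"turn": [0,0,0]},{"slide": [0,0.03,0],"turn": [0,0,0]},{"slide": [0,0.03,0],"turn": [0,0,0]},{"slide": [0,0.03,0],"turn": [0,0,0]},{"slide": [0,0.03,0],"turn": [0,0,0]},{"slide": [0,0.03,0],"turn": [0,0,0]},{"slide": [0,0.03,0],"turn": [0,0,0]},{"slide": [0,0.03,0],"turn": [0,0,0]},{"slide": [0,0.03,0],"turn": [0,0,0]},{"slide": [0,0.03,0],"turn": [0,0,0]},{"slide": [0,0.03,0],"turn": [0,0,0]},{"slide": [0,0.026,0],"turn": [0,0,0]},{"slide": [0,0,0],"turn": [0,0,0]}]}}

```text
time_s: 15.02
position: [549.4, -253.1, 353.9]
eef_rot: [-3.136, 0.015, 0.04]
contact_force: [-1.1, -0.0, -0.5]
grip_width: 0.999
```

Emit:
{"op": "jog_arm", "data": {"series": [{"slide": [0,0,0],"turn": [0,0,-0.12]},{"slide": [0,0,0],"turn": [0,0,-0.12]},{"slide": [0,0,0],"turn": [0,0,-0.12]},{"slide": [0,0,0],"turn": [0,0,-0.12]},{"slide": [0,0,0],"turn": [0,0,-0.12]},{"slide": [0,0,0],"turn": [0,0,-0.12]},{"slide": [0,0,0],"turn": [0,0,-0.12]},{"slide": [0,0,0],"turn": [0,0,-0.12]},{"slide": [0,0,0],"turn": [0,0,-0.12]},{"slide": [0,0,0],"turn": [0,0,-0.12]},{"slide": [0,0,0],"turn": [0,0,-0.12]},{"slide": [0,0,0],"turn": [0,0,-0.1]},{"slide": [0,0,0],"turn": [0,0,0]}]}}

```text
time_s: 16.65
position: [540.8, -249.3, 346.4]
eef_rot: [-3.109, -0.014, 1.507]
contact_force: [0.4, -0.2, -0.3]
grip_width: 0.998
```

```bash
python3 - <<'E'
from h import *
plan(556.8,-240.7,270,85.5)
p,d=snap('top','t7')
print('white',*rim('top',d,(190,205,280,270),76,100))
print('blue',*rim('top',d,(400,192,448,268),28,55))
E
```

```text
t 16.65 pos [ 540.8 -249.3  346.4] yaw [-178.1   -0.8   86.4] F [ 0.4 -0.2 -0.3] grip 0.998
world d [ 16.    8.6 -76.4] tool d [ 8.5 17.9 76. ] rotvec [-0.033 -0.014  0.015]
white [538.6 207.3] [ 60.4 128.8] -87.4 675 85.0
blue [ 557.  -240.7] [ 60.7 128.9] -5.0 497 38.4
```

View pics/t7.png

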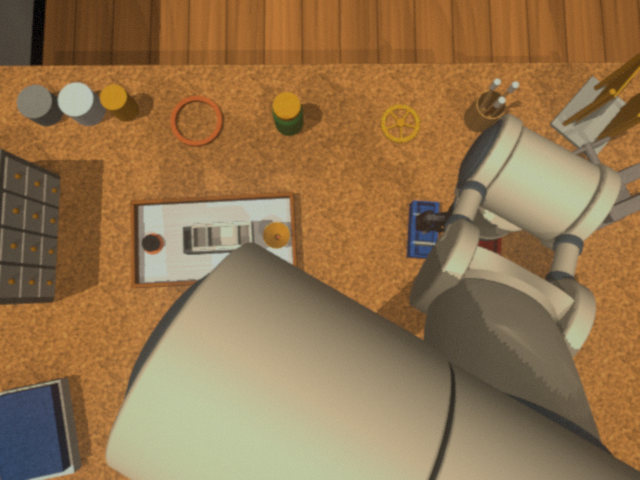

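The top view shows the white tray resting on the black, centred at about (222,237): (538.6, 207.3), −87.4°, rim z ≈ 85, so a step of about 32 mm. The blue tray at (424,230) is undisturbed. Going for blue.

Emit:
{"op": "jog_arm", "data": {"series": [{"slide": [0,0,0],"turn": [-0.033,-0.014,0.017]},{"slide": [0.0085,0.0165,0.02],"turn": [0,0,0]},{"slide": [0,0,0.03],"turn": [0,0,0]},{"slide": [0,0,0.03],"turn": [0,0,0]},{"slide": [0,0,0],"turn": [0,0,0]}]}}

```text
time_s: 17.32
position: [557.6, -241.5, 264.3]
eef_rot: [3.141, 0.0, 1.476]
contact_force: [-0.0, -0.8, -0.3]
grip_width: 0.997
```

```bash
python3 - <<'E'
from h import *
plan(556.9,-240.7,200,85.3)
E
```

```text
t 17.32 pos [ 557.6 -241.5  264.3] yaw [180.    0.   84.5] F [-0.  -0.8 -0.3] grip 0.997
world d [ -0.7   0.8 -64.3] tool d [ 0.8 -0.8 64.3] rotvec [ 0.     0.    -0.013]
```

Emit:
{"op": "jog_arm", "data": {"series": [{"slide": [0.0008,-0.0008,0.02],"turn": [0,0,-0.012]},{"slide": [0,0,0.025],"turn": [0,0,0]},{"slide": [0,0,0.02],"turn": [0,0,0]},{"slide": [0,0,0.01],"turn": [0,0,0]},{"slide": [0,0,0],"turn": [0,0,0]}]}}

```text
time_s: 17.95
position: [558.6, -241.8, 193.4]
eef_rot: [3.135, 0.003, 1.481]
contact_force: [0.2, 0.3, 0.6]
grip_width: 1.002
```

```bash
python3 - <<'E'
from h import *
plan(556.9,-240.7,179,85.3)
E
```

```text
t 17.95 pos [ 558.6 -241.8  193.4] yaw [179.6   0.2  84.9] F [0.2 0.3 0.6] grip 1.002
world d [ -1.7   1.1 -14.4] tool d [ 0.9 -1.8 14.3] rotvec [ 0.006  0.003 -0.007]
```

Emit:
{"op": "jog_arm", "data": {"series": [{"slide": [0.0009,-0.0018,0.007],"turn": [0.006,0.003,-0.007]},{"slide": [0,0,0.0065],"turn": [0,0,0]},{"slide": [0,0,0],"turn": [0,0,0]}]}}

```text
time_s: 18.32
position: [557.3, -240.9, 180.9]
eef_rot: [3.14, 0.001, 1.489]
contact_force: [-0.0, 0.2, -0.2]
grip_width: 1.001
```

Emit:
{"op": "jog_arm", "data": {"series": [{"slide": [0,0,0],"turn": [0,0,0]},{"slide": [0,0,0],"turn": [0,0,0]},{"slide": [0,0,0],"turn": [0,0,0]},{"slide": [0,0,0],"turn": [0,0,0]},{"slide": [0,0,0],"turn": [0,0,0]},{"slide": [0,0,0],"turn": [0,0,0]},{"slide": [0,0,0],"turn": [0,0,0]}], "jaw": 0.05}}

```text
time_s: 19.2
position: [557.4, -240.9, 181.4]
eef_rot: [3.139, 0.001, 1.488]
contact_force: [-0.7, 0.4, -1.1]
grip_width: 0.689
```

Emit:
{"op": "jog_arm", "data": {"series": [{"slide": [0,0,-0.015],"turn": [0,0,0]},{"slide": [0,0,-0.025],"turn": [0,0,0]},{"slide": [0,0,-0.03],"turn": [0,0,0]},{"slide": [0,0,-0.035],"turn": [0,0,0]},{"slide": [0,0,-0.035],"turn": [0,0,0]},{"slide": [0,0,-0.03],"turn": [0,0,0]},{"slide": [0,0,0],"turn": [0,0,0]}]}}

```text
time_s: 20.08
position: [556.4, -240.4, 362.6]
eef_rot: [3.137, 0.002, 1.488]
contact_force: [0.4, -0.4, -1.5]
grip_width: 0.697
```

```bash
python3 - <<'E'
from h import *
plan(539,238.9,350,2.6)
E
```

```text
t 20.07 pos [ 556.4 -240.4  362.6] yaw [1.797e+02 1.000e-01 8.530e+01] F [ 0.4 -0.4 -1.5] grip 0.697
world d [-17.4 479.3 -12.6] tool d [476.3 -56.8  11.3] rotvec [ 0.006 -0.002  1.443]
```

Emit:
{"op": "jog_arm", "data": {"series": [{"slide": [0,0,0],"turn": [0,0,0.117]},{"slide": [0,0,0],"turn": [0,0,0.117]},{"slide": [0,0,0],"turn": [0,0,0.117]},{"slide": [0,0,0],"turn": [0,0,0.117]},{"slide": [0,0,0],"turn": [0,0,0.117]},{"slide": [0,0,0],"turn": [0,0,0.117]},{"slide": [0,0,0],"turn": [0,0,0.117]},{"slide": [0,0,0],"turn": [0,0,0.117]},{"slide": [0,0,0],"turn": [0,0,0.117]},{"slide": [0,0,0],"turn": [0,0,0.117]},{"slide": [0,0,0],"turn": [0,0,0.117]},{"slide": [0,0,0],"turn": [0,0,0.117]},{"slide": [0,0,0],"turn": [0,0,0]}]}}

```text
time_s: 21.7
position: [551.5, -237.8, 353.7]
eef_rot: [-3.136, 0.01, 0.039]
contact_force: [0.1, 0.5, -2.3]
grip_width: 0.69
```

```bash
python3 - <<'E'
from h import *
plan(539,238.9,360,2.6)
E
```

```text
t 21.7 pos [ 551.5 -237.8  353.7] yaw [-179.7    0.6    2.2] F [ 0.1  0.5 -2.3] grip 0.69
world d [-12.5 476.7   6.3] tool d [   6.1 -476.8   -3.5] rotvec [-0.006  0.01  -0.006]
```

Emit:
{"op": "jog_arm", "data": {"series": [{"slide": [0,0,0],"turn": [-0.006,0.01,-0.006]},{"slide": [0,-0.016,0],"turn": [0,0,0]},{"slide": [0,-0.025,0],"turn": [0,0,0]},{"slide": [0,-0.028,0],"turn": [0,0,0]},{"slide": [0,-0.028,0],"turn": [0,0,0]},{"slide": [0,-0.028,0],"turn": [0,0,0]},{"slide": [0,-0.028,0],"turn": [0,0,0]},{"slide": [0,-0.028,0],"turn": [0,0,0]},{"slide": [0,-0.028,0],"turn": [0,0,0]},{"slide": [0,-0.028,0],"turn": [0,0,0]},{"slide": [0,-0.028,0],"turn": [0,0,0]},{"slide": [0,-0.028,0],"turn": [0,0,0]},{"slide": [0,-0.028,0],"turn": [0,0,0]},{"slide": [0,-0.028,0],"turn": [0,0,0]},{"slide": [0,-0.028,0],"turn": [0,0,0]},{"slide": [0,-0.028,0],"turn": [0,0,0]},{"slide": [0,-0.025,0],"turn": [0,0,0]},{"slide": [0,-0.016,0],"turn": [0,0,0]},{"slide": [0,0,0],"turn": [0,0,0]}]}}

```text
time_s: 24.08
position: [510.1, 244.5, 355.0]
eef_rot: [-3.138, 0.001, 0.075]
contact_force: [0.1, -0.3, -2.0]
grip_width: 0.689
```

```bash
python3 - <<'E'
from h import *
plan(539,238.9,300,2.6)
E
```

```text
t 24.07 pos [510.1 244.5 355. ] yaw [-1.798e+02  1.000e-01  4.300e+00] F [ 0.1 -0.3 -2. ] grip 0.689
world d [ 28.9  -5.6 -55. ] tool d [28.4  7.9 55. ] rotvec [-0.003  0.001  0.03 ]
```

Emit:
{"op": "jog_arm", "data": {"series": [{"slide": [0.014,0.004,0],"turn": [-0.003,0,0.028]},{"slide": [0.014,0.0035,0],"turn": [0,0,0]},{"slide": [0,0,0.025],"turn": [0,0,0]},{"slide": [0,0,0.025],"turn": [0,0,0]},{"slide": [0,0,0],"turn": [0,0,0]}]}}

```text
time_s: 24.7
position: [543.7, 235.1, 304.2]
eef_rot: [3.142, -0.001, 0.042]
contact_force: [-0.3, -0.0, -1.7]
grip_width: 0.693
```

```bash
python3 - <<'E'
from h import *
plan(539,238.9,275,2.6)
p,d=snap('top','t8')
b=(p[...,2].astype(int)>p[...,0].astype(int)+30)
print('blue',*rim('top',d,(150,190,290,280),80,160,b))
E
```

```text
t 24.7 pos [543.7 235.1 304.2] yaw [ 1.8e+02 -1.0e-01  2.4e+00] F [-0.3 -0.  -1.7] grip 0.693
world d [ -4.7   3.8 -29.2] tool d [-4.6 -4.  29.2] rotvec [ 0.    -0.001 -0.004]
blue [542.2 204.5] [57.8 66.1] -87.7 396 125.2
```

View pics/t8.png

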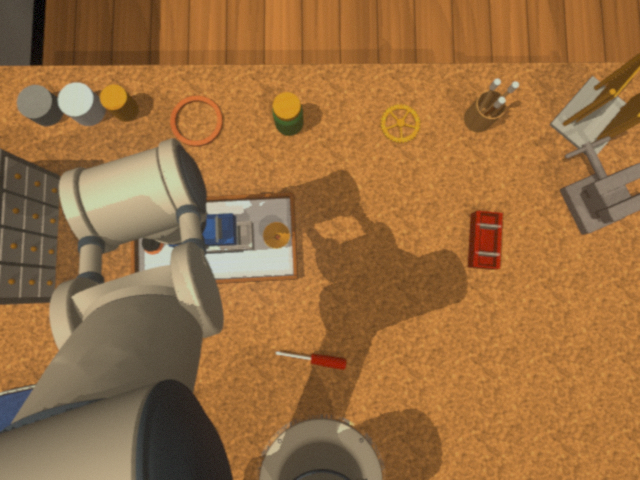

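The blue tray's visible end at (238,232) puts its centre at y ≈ 235.5, matching the TCP. Lowering.

Emit:
{"op": "jog_arm", "data": {"series": [{"slide": [-0.0046,-0.004,0.01],"turn": [0,0,-0.004]},{"slide": [0,0,0.01],"turn": [0,0,0]},{"slide": [0,0,0.006],"turn": [0,0,0]},{"slide": [0,0,0],"turn": [0,0,0]}]}}

```text
time_s: 25.25
position: [540.0, 239.2, 279.6]
eef_rot: [-3.14, -0.006, 0.046]
contact_force: [-0.2, 0.7, -2.1]
grip_width: 0.689
```

```bash
python3 - <<'E'
from h import *
plan(539,238.9,268.5,2.6)
E
```

```text
t 25.25 pos [540.  239.2 279.6] yaw [-179.9   -0.3    2.6] F [-0.2  0.7 -2.1] grip 0.689
world d [ -1.   -0.3 -11.1] tool d [-1.1  0.2 11.1] rotvec [-0.001 -0.006  0.   ]
```

Emit:
{"op": "jog_arm", "data": {"series": [{"slide": [-0.001,0,0.005],"turn": [0,-0.006,0]},{"slide": [0,0,0.004],"turn": [0,0,0]},{"slide": [0,0,0.0015],"turn": [0,0,0]},{"slide": [0,0,0],"turn": [0,0,0]}]}}

```text
time_s: 25.75
position: [539.1, 239.2, 268.8]
eef_rot: [-3.14, 0.0, 0.046]
contact_force: [0.2, 0.6, -2.2]
grip_width: 0.689
```

Emit:
{"op": "jog_arm", "data": {"series": [{"slide": [0,0,0.001],"turn": [0,0,0]},{"slide": [0,0,0.0005],"turn": [0,0,0]}]}}

```text
time_s: 26.0
position: [539.2, 239.2, 267.4]
eef_rot: [-3.14, -0.0, 0.046]
contact_force: [-2.1, 0.8, 1.1]
grip_width: 0.693
```

Light contact at z = 267.4, as expected. Releasing and withdrawing.

Emit:
{"op": "jog_arm", "data": {"series": [{"slide": [0,0,0],"turn": [0,0,0]},{"slide": [0,0,0],"turn": [0,0,0]},{"slide": [0,0,0],"turn": [0,0,0]},{"slide": [0,0,0],"turn": [0,0,0]},{"slide": [0,0,0],"turn": [0,0,0]},{"slide": [0,0,0],"turn": [0,0,0]}], "jaw": 0.0854}}

```text
time_s: 26.75
position: [539.4, 239.3, 267.9]
eef_rot: [-3.14, -0.001, 0.046]
contact_force: [0.7, -0.4, 0.8]
grip_width: 0.997
```

Emit:
{"op": "jog_arm", "data": {"series": [{"slide": [0,0,-0.01],"turn": [0,0,0]},{"slide": [0,0,-0.015],"turn": [0,0,0]},{"slide": [0,0,-0.03],"turn": [0,0,0]},{"slide": [0,0,-0.035],"turn": [0,0,0]},{"slide": [0,0,-0.03],"turn": [0,0,0]},{"slide": [0,0.02,0],"turn": [0,0,0]},{"slide": [0,0.04,0],"turn": [0,0,0]},{"slide": [0,0.04,0],"turn": [0,0,0]},{"slide": [0,0.04,0],"turn": [0,0,0]},{"slide": [0,0.04,0],"turn": [0,0,0]},{"slide": [0,0.04,0],"turn": [0,0,0]},{"slide": [0,0.02,0],"turn": [0,0,0]},{"slide": [0,0,0],"turn": [0,0,0]},{"slide": [0,0,0],"turn": [0,0,0]}]}}

```text
time_s: 28.5
position: [547.5, -11.8, 397.6]
eef_rot: [-3.139, -0.004, 0.045]
contact_force: [0.1, -0.3, 0.4]
grip_width: 1.0
```

```bash
python3 - <<'E'
from h import *
plan(539,238.9,268.5,2.6)
p,d=snap('top','t9'); q,e=snap('scene','s9')
b=(p[...,2].astype(int)>p[...,0].astype(int)+30)
print('blue',*rim('top',d,(150,190,290,280),112,150))
print('white',*rim('top',d,(150,190,290,280),77,95))
i=np.hstack([cv2.resize(p[170:310,120:310],None,fx=2.1,fy=2.1),cv2.resize(q[130:270,300:460],None,fx=2.1,fy=2.1)])
cv2.imwrite('pics/c9.png',i[...,::-1])
E
```

```text
t 28.5 pos [547.5 -11.8 397.6] yaw [-179.9   -0.2    2.6] F [ 0.1 -0.3  0.4] grip 1.0
world d [  -8.5  250.7 -129.1] tool d [   2.3 -250.6  129.6] rotvec [-0.002 -0.004 -0.   ]
blue [537.5 237.4] [ 60.5 129.1] -87.3 882 124.7
white [537.2 221.1] [ 59.8 156.4] -86.8 1088 87.9
```

View pics/c9.png

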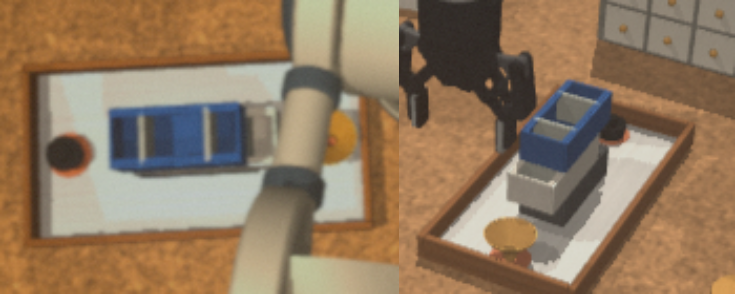

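The pictures show blue squarely over black, with white stepped towards the funnel between them. Blue's rim is at (537.5, 237.4), −87.3°, z ≈ 125. White's funnel end puts its centre at y ≈ 207. The gripper is clear of everything, so I'm handing in.

```bash
python3 -c "
from bench import order; print(order.job_done())"
```

```text
the job is handed in; nothing more can be done
None
```

The white tray is on the black one, stepped about 32 mm towards the funnel. The blue tray is on the white one, straight above the black. I handed the job in at about 28.6 s of the 64 s allowed; no verdict is reported.

- **White:** measured from above before blue went on, its centre was (538.6, 207.3) mm at −87.4°, against (538.3, 238.9) and −87.4° for the black tray. With blue on top, the visible funnel end still put its centre at y ≈ 207 mm.
- **Blue:** the last measurement gave (537.5, 237.4) mm at −87.3°, within 2 mm of straight above the black tray. Its rim was at about 125 mm, which is flat at the expected height.
- **Robot:** the gripper was open and about 250 mm clear of the stack, with wrist force near zero. The highest force I read was about 19 N, when the white tray touched down.
- **Checks that disagreed:** none outside the 2 mm calibration error. One of my move calls was refused for its format at the start, and nothing moved. In the scene camera the drawn tray outlines sat 1–2 px off for both white and black alike.

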